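# Release the catch on the ring press and hold its lever down

## Robot

A 7-joint arm with a two-finger parallel gripper is mounted at the origin on the work surface. World frame = base frame: x ahead of the robot, y to its left, z up, the work surface at z = 0. Lengths are in mm, angles in rad, forces in N, time in s.
With the tool pointing down it reaches from about 350 to 900 mm from the base axis. Payload 19.9 kg.
Tool frame: the origin (TCP) lies where the fingers leave the gripper's body, on its centre line; the fingertips stand 97 mm ahead of it and the grasp point (between the pads) lies 78 mm ahead of it (bot.grasp_offset is the distance from the TCP to the grasp point, in mm); z points along the fingers, y is the line along which they close (so a half turn about z gives the same grasp; the last joint's range is limited). The gripper opens to 94 mm and grips with 3 to 60 N. Pads are 16 mm wide; open, the fingers measure 119 mm over their backs; the gripper's body (75 mm by 177 mm) begins 78 mm behind the grasp point.
Start: joints at [-0.042, 0.417, -0.01, 1.614, 0.005, 1.111, -0.053], TCP at [624.987, 0.006, 302.625] pointing down, gripper open.
Joint ranges: [-2.81, 2.81], [-0.39, 2.02], [-1.27, 1.25], [0.06, 2.57], [-1.19, 4.33], [0.19, 2], [-2.82, 2.82]. Speed limits (rad/s): [1.89, 1.89, 2.39, 2.39, 3.01, 3.01, 3.01].

## Interface

Orientations are given as a rotation vector (axis times angle).
In Python, from bench import get_obs, vision, job, finder, bot gives the robot as it stands. The module is installed in compiled form; this text tells all that it offers.
- The arm moves only by the shell command python3 -m handwheel 'ROWS' [FORCE]. ROWS is JSON, a list of rows, each an object with "translation": the shift along the tool's x, y, z in mm, a list of three; "roll": the turn about the tool's z in degrees; "grip": the gripper command: -1 is fully open, 1 is shut, values between are in proportion. A call has 1 to 5 rows; each row is the pose to reach, as a shift and turn from the pose commanded when the call began, along the tool's axes at that moment; what a row does not reach only later rows make up. A row lasts 1/12 s, in which the tool goes at most 41.7 mm and 7.16 degrees, less where a joint would pass 70% of its speed; a pose out of reach is approached as far as the arm can. A call with a gripper value outside its range is refused whole. The fingers move at their own pace and stop on an object; FORCE is the grip in N (left out, the last holds). Time passes only in rows, so rows that repeat a pose let the fingers close. It gives the time, the measured TCP pose, the force, the opening and the grip force at its end, in the units of the state.
- get_obs(): the state, without advancing time (a new reading comes with each control period).
- vision.read_camera(name): name is "scene" or "side" or "wrist"; returns a dict with "img" (480x640x3 uint8, red, green, blue), "range_z" (480x640 float32, mm along the optical axis (not along the pixel's ray), 0 where there is no reading), "K" (3x3 intrinsics, pixels), "k1" (the pictures are not rectified: a ray, as slopes to the right and down, at radius r is drawn at 1 + k1 r^2 times it, then the intrinsics apply), "R" (3x3) and "t" (3): a world point X has camera coordinates R X + t. Camera axes: x right, y down, z forward; pixel columns grow to the right and rows downward; lengths in mm; the calibration is good to about 2 mm. A picture is of the moment at which its call begins.
- job.job_done(): hands the job in; it is judged then, once.
Trained networks look in a picture, given as the dict that the camera call returned (one of the last four; its "shot" number tells which), for a name from the list of things; names that differ only in an ending like _2 or _b are one class to them, and where a whole thing is asked for, a point or a joint stands for the part that bears it (a point fixed in the world has none). Each returns a list of dicts, best first, with "conf" (0 to 1); they miss things now and then, are a little off and sometimes report something else, mostly with a low value. They report only what shows in the picture. A call takes as long as a camera call.
- finder.recognise(picture, label): "point" ([x, y, z] in mm, in the coordinates of the camera as it stood for that picture, good to about 4 mm: the middle of the surface that is visible of it).
- finder.trace(picture, label): "pixels" (480x640 bool, what is visible of it).
- finder.pinpoint(picture, label): "point" ([x, y, z] in mm, in the coordinates of the camera as it stood for that picture, good to about 4 mm: a listed point, or the origin of a listed thing).
The state is a dict: "t": time; "q": joint angles; "joint_velocities": joint speeds; "tau": joint torques, N m; "position": TCP position; "orientation": TCP orientation; "ft_force": force on the tool from outside, world axes, zero at the start; "torque": the same for the moment, N m; "gripper_width": finger opening in mm; "grip_force": force on a finger pad.
Only numpy, scipy, OpenCV 4.12 (cv2) and the standard library are available. Lean on these libraries where they do the work, as an engineer would, in place of code of your own. Each camera call takes 0.05 s, during which the arm holds its last target. There are 200 camera calls.

## Task

Press the ring waiting under the ram of the bench press: first flip the red safety catch all the way over to its other side and leave it there, then pull the black-knobbed lever towards the front of the press as far as it goes. The lever springs back, so finish while the gripper is still holding its knob fully pulled. Leave the other things on the bench where they stand.

Things in the scene. Friction and masses are not known exactly. Their poses are not given: they have to be found in the camera images.
- press: grey cast bench press, fixed; foot 170 (x) x 130 (y) x 22, column at the rear, head 60 wide, its top 155 above the bench. Origin: centre of the foot's underside. x points to its rear (its front roughly faces the robot), y to its left as the robot sees it, z up. A steel ram over the ring at the front comes down 15 as the lever is pulled. Sizes in mm
- catch (a joint): angle (rad) of the red catch: bar 12 x 12 mm, 105 long, hinged about press x at catch_pivot. 0: level, pointing to press -y across the front of the lever, barring it; starts at 0 to 0.3. It swings up (1.57 upright) and over to +y, stop at 2.9; open means at or near that stop. Stiff hinge (about 1 N at the tab): stays where it is left
- catch_tab (a point): round red tab on the catch's free end: disc of diameter 30, 12 thick along press x, on edge; this point is its centre. At catch angle a: press x = 2, y = 36 - 105 cos a, z = 205 + 105 sin a (mm). Can be pinched from above across its thickness (fingers closing along press x) and turns between the fingers as it is carried round the hinge
- catch_pivot (a point): hinge of the catch, at (2, 36, 205) mm in the press's frame
- lever (a joint): angle (rad) of the steel lever, hinged about press y at lever_pivot. 0: rest, leaning 0.45 rad from upright to the press's rear; grows as the knob is pulled over the top to the front (press -x); hard stop at 1.15, leaning 0.70 to the front. Return spring: about 3 N at the knob at rest, 8 N at the stop. With the catch closed it moves only about 0.1
- lever_knob (a point): black drum-shaped knob, diameter 34, 38 wide along press y, flat ends, on the end of the lever's rod (diameter 14); this point is the knob's centre. At lever angle q: press x = 150 sin(0.45 - q), y = 0, z = 165 + 150 cos(0.45 - q) (mm). Can be held from above with the fingers closing along press y on its flat ends; it turns between them
- lever_pivot (a point): hinge of the lever, at (0, 0, 165) mm in the press's frame
- flux_bottle: bystander, not to be disturbed: small closed white plastic bottle with black cap, diameter 36, 85 tall, close to the right of the press (as the robot sees it); origin: centre of its underside, z up (mm)
- steel_cup: bystander, not to be disturbed: empty steel cup, 56 across the rim, 50 tall, mouth up, close to the left of the press; origin: centre of its underside, z up (mm)
- ring_stick: bystander, not to be disturbed: upright aluminium ring stick on a round foot of diameter 64, 150 tall, out to one side; origin: centre of its underside, z up (mm)
- dapping_block: bystander, not to be disturbed: brass cube of 45, out to one side; origin: centre of its underside, z up (mm)
- graver: bystander, not to be disturbed: hand graver like a screwdriver with blue handle, lying on the bench far to the right; origin near its middle on the underside, x along the tool (mm)
- wax_jar: bystander, not to be disturbed: amber glass jar with steel lid, diameter 56, 55 tall, to the left; origin: centre of its underside, z up (mm)

How it is judged (in metres and radians):
On the way, in this order (a step that is already met when the one before it is completed fails the run):
1. the catch is flipped over to its open side while the lever is still at rest (value of joint catch above 2.4 rad and value of joint lever below 0.25 rad), for 0.2 s.
2. the lever is pulled to its stop by the gripper (value of joint lever above 1.05 rad and value of joint catch above 2.4 rad and contact force between the fingers and lever above 1.5 N), for 0.3 s.
At the end, for the whole second after the job is handed in: The lever is within 0.1 rad of its stop (above 1.05 of 1.15) and still, held there by the fingers bearing on it with over 1.5 N; the catch is left open (above 2.4 of 2.9); every bystander is within 30 mm of its start and upright. The program ends while holding (all of step 2 and velocity of joint lever between -0.1 and 0.1 rad/s and distance of each of flux_bottle, steel_cup, ring_stick, dapping_block, graver, wax_jar from where it was at the start of the episode below 0.03 m and angle between each of flux_bottle, steel_cup, ring_stick, dapping_block, wax_jar's own z axis and vertical below 0.3 rad); the arm keeps its last pose, push and grip.
It fails at once if a bystander is shoved more than 30 mm or knocked over (distance of any of flux_bottle, steel_cup, ring_stick, dapping_block, graver, wax_jar from where it was at the start of the episode above 0.03 m or angle between any of flux_bottle, steel_cup, ring_stick, dapping_block, wax_jar's own z axis and vertical above 0.5 rad).
It also fails if it takes over 46 s, if anything falls off the work surface, if the arm or the gripper's body presses on something with over 40 N, if the wrist force passes 120 N, or if a joint passes its speed limit or range.

## Working session

There is one attempt and no reset: what is moved stays moved. The work goes in short steps, Python scripts to look and compute and a shell command to move; the robot and the scene stay as the last step left them, time stands still between calls to the robot, and variables do not carry over. Pictures are saved under pics/ and viewed, at most 10 in all, crops included, and the job is handed in when it is done.

```bash
mkdir -p pics; cat > h.py <<'E'
import numpy as np, cv2
from bench import get_obs, vision, job, finder, bot
from scipy.spatial.transform import Rotation as Ro
def w(p,c): return np.array(c["R"]).T@(np.array(p)-np.array(c["t"]))
def save(c,n): cv2.imwrite("pics/"+n,c["img"][:,:,::-1])
def find(c,ls,f=None):
    for l in ls:
        r=(f or finder.pinpoint)(c,l)
        print(l,[(np.round(w(d["point"],c)).tolist(),round(d["conf"],2)) for d in r[:2]])
E
python3 - <<'E'
from h import *
o=get_obs();print(o["t"],o["position"],o["orientation"],o["gripper_width"])
for n in("scene","side"):
    c=vision.read_camera(n);save(c,n+"0.png");print(n)
    find(c,["press","catch_tab","catch_pivot","lever_knob","lever_pivot"]+(["flux_bottle","steel_cup","ring_stick","wax_jar","dapping_block"] if n=="scene" else []))
print(get_obs()["t"])
E
```

```text
0.0 [6.24729285e+02 1.09627271e-02 3.02004839e+02] [-2.22075320e+00 -2.22094930e+00  1.55219831e-03] 93.82310468278229
scene
press [([556.0, -120.0, -4.0], 0.81), ([541.0, -186.0, 225.0], 0.69)]
catch_tab [([541.0, -185.0, 225.0], 0.54)]
catch_pivot [([566.0, -88.0, 206.0], 0.87), ([594.0, -446.0, -0.0], 0.49)]
lever_knob [([618.0, -138.0, 297.0], 0.62)]
lever_pivot [([549.0, -118.0, 163.0], 0.76)]
flux_bottle [([553.0, -233.0, -4.0], 0.74)]
steel_cup [([617.0, -9.0, 0.0], 0.84)]
ring_stick [([596.0, -444.0, -2.0], 0.6)]
wax_jar [([436.0, 401.0, -3.0], 0.61)]
dapping_block [([656.0, 427.0, -2.0], 0.78)]
side
press [([551.0, -115.0, 3.0], 0.69), ([433.0, -458.0, -2.0], 0.51)]
catch_tab [([537.0, -189.0, 230.0], 0.52)]
catch_pivot [([558.0, -88.0, 205.0], 0.6)]
lever_knob []
lever_pivot [([552.0, -126.0, 164.0], 0.93)]
0.85
```

View pics.

View pics/scene0.png

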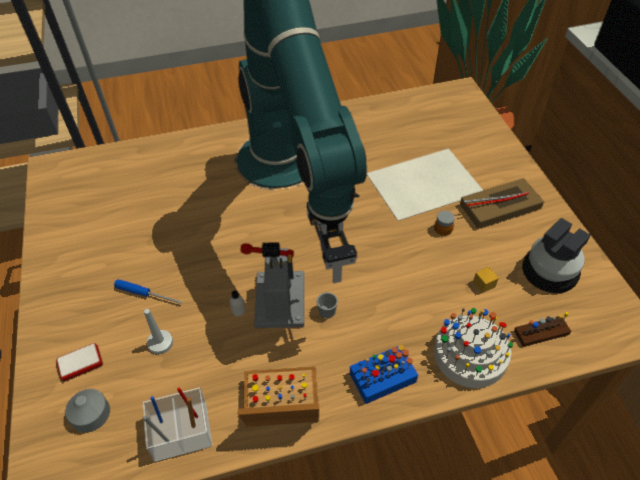

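View pics/side0.png

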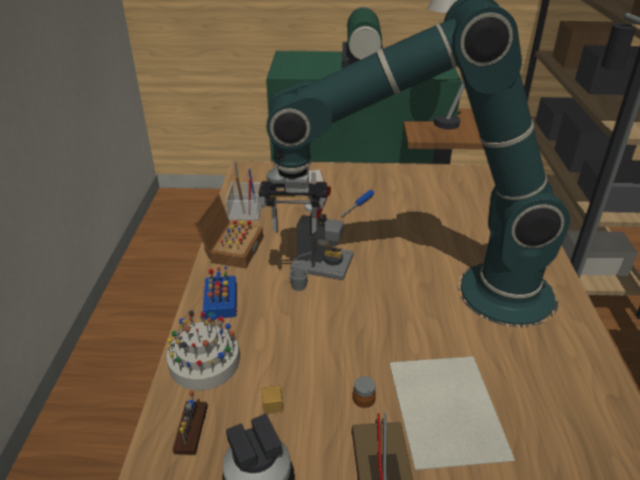

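```bash
cat >> h.py <<'E'
from scipy.optimize import least_squares
def model(p):
    x,y,ps,a=p; R=Ro.from_euler("z",ps).as_matrix()
    P=np.array([[0,0,0],[2,36-105*np.cos(a),205+105*np.sin(a)],[2,36,205],[150*np.sin(.45),0,165+150*np.cos(.45)],[0,0,165]])
    return P@R.T+[x,y,0]
def fit(obs):
    f=lambda p:np.concatenate([model(p)[i]-o for i,o in obs])
    r=least_squares(f,[553,-118,-.27,.2],loss="soft_l1",f_scale=5);print("fit",np.round(r.x,3),"res",np.round(r.fun).reshape(-1,3).tolist())
    return r.x
E
python3 - <<'E'
from h import *
o=[(0,[556,-120,-4]),(0,[551,-115,3]),(1,[541,-185,225]),(1,[537,-189,230]),(2,[566,-88,206]),(2,[558,-88,205]),(3,[618,-138,297]),(4,[549,-118,163]),(4,[552,-126,164])]
p=fit(o);print(np.round(model(p)))
E
python3 -m handwheel '[{"translation":[0,0,-40],"roll":5,"grip":-1},{"translation":[0,0,-80],"roll":10,"grip":-1},{"translation":[-20,-10,-115],"roll":15,"grip":-1},{"translation":[-55,-30,-125],"roll":15,"grip":-1},{"translation":[-90,-50,-125],"roll":15,"grip":-1}]'
```

```text
fit [ 5.52423e+02 -1.21294e+02 -2.38000e-01  2.15000e-01] res [[-4.0, -1.0, 4.0], [1.0, -6.0, -3.0], [-2.0, -1.0, 2.0], [2.0, 3.0, -3.0], [-3.0, 1.0, -1.0], [5.0, 1.0, 0.0], [-2.0, 1.0, 3.0], [3.0, -3.0, 2.0], [0.0, 5.0, 1.0]]
[[ 552. -121.    0.]
 [ 539. -186.  227.]
 [ 563.  -87.  205.]
 [ 616. -137.  300.]
 [ 552. -121.  165.]]
t: 1.27
position: [575.1, -90.2, 430.9]
orientation: [2.488, 1.912, 0.006]
ft_force: [0.7, -0.6, -0.3]
gripper_width: 94.0
grip_force: 0.0
```

```bash
python3 - <<'E'
from h import *
c=vision.read_camera("wrist");save(c,"w1.png")
for l in ["catch_tab","lever_knob","catch_pivot","lever_pivot","press"]: find(c,[l])
E
```

```text
catch_tab [([538.0, -189.0, 226.0], 0.85)]
lever_knob [([616.0, -137.0, 296.0], 0.85), ([616.0, -8.0, -1.0], 0.39)]
catch_pivot [([565.0, -87.0, 209.0], 0.58)]
lever_pivot [([552.0, -123.0, 164.0], 0.92)]
press [([550.0, -120.0, -0.0], 0.77), ([550.0, -236.0, 1.0], 0.18)]
```

View pics/w1.png

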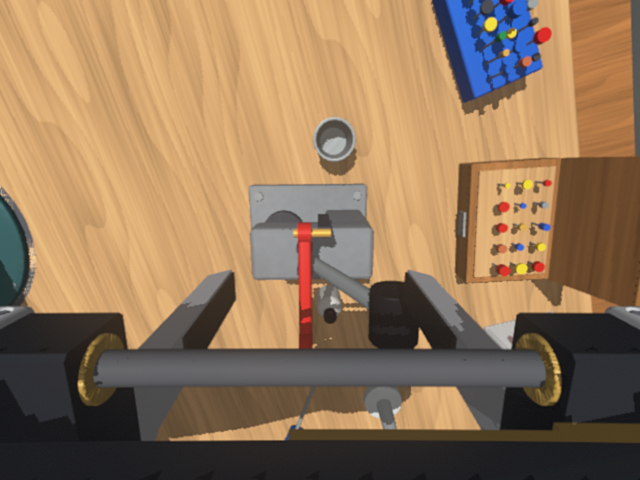

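```bash
cat >> h.py <<'E'
def rel(P):
    o=get_obs();R=Ro.from_rotvec(o["orientation"]).as_matrix()
    return np.round(R.T@(np.array(P)-o["position"])-[0,0,bot.grasp_offset],1), np.round(R[:,:2].T,3).tolist()
E
python3 - <<'E'
from h import *
o=[(0,[556,-120,-4]),(0,[551,-115,3]),(1,[541,-185,225]),(1,[537,-189,230]),(2,[566,-88,206]),(2,[558,-88,205]),(3,[618,-138,297]),(4,[549,-118,163]),(4,[552,-126,164])]
o+=2*[(1,[538,-189,226]),(3,[616,-137,296]),(2,[565,-87,209]),(4,[552,-123,164]),(0,[550,-120,0])]
p=fit(o);M=model(p);print(np.round(M),rel(M[1]));R=Ro.from_euler("z",p[2]).as_matrix()
for s in (6,-6): print(rel(M[1]+R@[s,0,0])[0])
E
```

```text
fit [ 5.52335e+02 -1.21616e+02 -2.42000e-01  2.05000e-01] res [[-4.0, -2.0, 4.0], [1.0, -7.0, -3.0], [-3.0, -2.0, 1.0], [1.0, 2.0, -4.0], [-3.0, 1.0, -1.0], [5.0, 1.0, 0.0], [-2.0, 1.0, 3.0], [3.0, -4.0, 2.0], [0.0, 4.0, 1.0], [0.0, 2.0, 0.0], [-0.0, -0.0, 4.0], [-2.0, -0.0, -4.0], [0.0, 1.0, 1.0], [2.0, -2.0, 0.0], [0.0, 2.0, 0.0], [-0.0, -0.0, 4.0], [-2.0, -0.0, -4.0], [0.0, 1.0, 1.0], [2.0, -2.0, 0.0]]
[[ 552. -122.    0.]
 [ 538. -187.  226.]
 [ 563.  -87.  205.]
 [ 616. -137.  300.]
 [ 552. -122.  165.]] (array([-104.1,  -10.4,  122.6]), [[0.258, 0.966, 0.0], [0.966, -0.258, -0.0]])
[-104.    -4.4  122.6]
[-104.2  -16.4  122.6]
```

```bash
python3 -m handwheel '[{"translation":[-40,-4,0],"roll":-1,"grip":-0.2},{"translation":[-80,-8,0],"roll":-1,"grip":-0.2},{"translation":[-104,-10,30],"roll":-1,"grip":-0.2},{"translation":[-104,-10,70],"roll":-1,"grip":-0.2},{"translation":[-104,-10,100],"roll":-1,"grip":-0.2}]'
python3 -m handwheel '[{"translation":[0,0,20],"roll":0,"grip":-0.2},{"translation":[0,0,20],"roll":0,"grip":-0.2}]'
python3 - <<'E'
from h import *
print(rel([538,-187,226]))
c=vision.read_camera("side");save(c,"s2.png")
cv2.imwrite("pics/s2c.png",cv2.resize(c["img"][140:300,240:400,::-1],(640,640))[:600])
c=vision.read_camera("wrist");find(c,["catch_tab"])
E
```

```text
t: 1.98
position: [537.9, -188.3, 325.3]
orientation: [-2.476, -1.933, 0.001]
ft_force: [1.7, 0.2, -0.7]
gripper_width: 64.1
grip_force: 0.0
t: 2.15
position: [537.6, -186.4, 303.3]
orientation: [-2.47, -1.933, 0.006]
ft_force: [0.4, -0.3, 0.1]
gripper_width: 56.3
grip_force: 0.0
(array([-0.5,  1.1, -1.1]), [[0.24, 0.971, 0.0], [0.971, -0.24, -0.007]])
catch_tab [([539.0, -189.0, 228.0], 0.86)]
```

View pics/s2c.png

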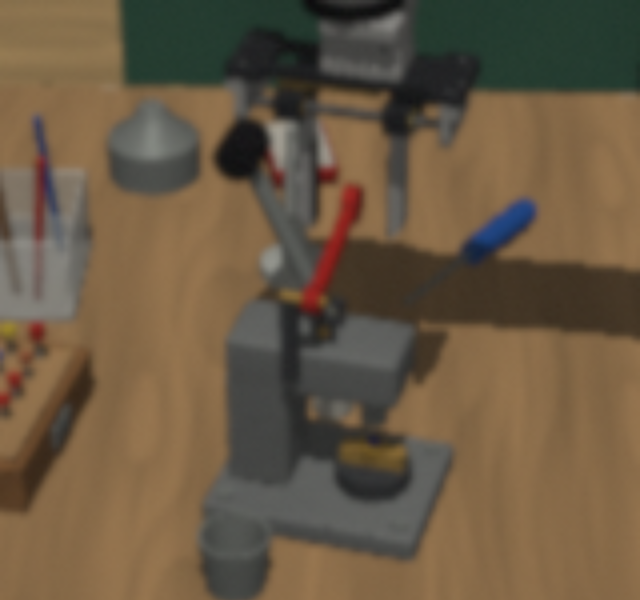

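The crop shows the red tab (352,192) between the two fingers (305 and 397). Close.

```bash
python3 -m handwheel '[{"translation":[0,0,0],"roll":0,"grip":1},{"translation":[0,0,0],"roll":0,"grip":1},{"translation":[0,0,0],"roll":0,"grip":1},{"translation":[0,0,0],"roll":0,"grip":1},{"translation":[0,0,0],"roll":0,"grip":1}]' 12
python3 - <<'E'
import numpy as np
a=np.linspace(.205,2.8,16);P=np.c_[36-105*np.cos(a),205+105*np.sin(a)]
for k in range(3):
    s=P[5*k:5*k+6]-P[5*k];print(np.round(a[5*k],2),np.round(s[1:]*[1,-1]).tolist())
E
```

```text
t: 2.72
position: [538.5, -187.9, 308.0]
orientation: [2.475, 1.934, 0.0]
ft_force: [0.3, -0.4, 0.5]
gripper_width: 26.5
grip_force: 0.0
0.2 [[5.0, -17.0], [13.0, -34.0], [24.0, -48.0], [37.0, -61.0], [52.0, -71.0]]
1.07 [[17.0, -7.0], [34.0, -12.0], [52.0, -13.0], [70.0, -11.0], [88.0, -6.0]]
1.94 [[16.0, 8.0], [31.0, 18.0], [44.0, 31.0], [54.0, 46.0], [62.0, 63.0]]
```

```bash
python3 -m handwheel '[{"translation":[0,0,3],"roll":0,"grip":1},{"translation":[0,0,3],"roll":0,"grip":1},{"translation":[0,0,3],"roll":0,"grip":1},{"translation":[0,0,3],"roll":0,"grip":1},{"translation":[0,0,3],"roll":0,"grip":1}]' 12
```

```text
t: 3.13
position: [537.7, -187.7, 304.1]
orientation: [-2.474, -1.933, 0.002]
ft_force: [-6.2, 0.6, -0.4]
gripper_width: 11.9
grip_force: 12.0
```

```bash
python3 -m handwheel '[{"translation":[5,-1,-17],"roll":0,"grip":1},{"translation":[13,-1,-34],"roll":0,"grip":1},{"translation":[24,-1,-48],"roll":0,"grip":1},{"translation":[37,-1,-61],"roll":0,"grip":1},{"translation":[52,-1,-71],"roll":0,"grip":1}]' 12
```

```text
t: 3.55
position: [549.9, -137.3, 376.5]
orientation: [2.476, 1.932, -0.001]
ft_force: [0.5, -1.1, -2.4]
gripper_width: 11.9
grip_force: 12.0
```

```bash
python3 -m handwheel '[{"translation":[17,0,-7],"roll":0,"grip":1},{"translation":[34,0,-12],"roll":0,"grip":1},{"translation":[52,0,-13],"roll":0,"grip":1},{"translation":[70,0,-11],"roll":0,"grip":1},{"translation":[88,0,-6],"roll":0,"grip":1}]' 12
```

```text
t: 3.97
position: [571.7, -51.3, 382.5]
orientation: [2.475, 1.933, 0.001]
ft_force: [0.3, -2.6, 0.2]
gripper_width: 11.7
grip_force: 12.0
```

```bash
python3 -m handwheel '[{"translation":[16,0,8],"roll":0,"grip":1},{"translation":[31,0,18],"roll":0,"grip":1},{"translation":[44,0,31],"roll":0,"grip":1},{"translation":[54,0,46],"roll":0,"grip":1},{"translation":[62,0,63],"roll":0,"grip":1}]' 12
python3 -m handwheel '[{"translation":[1,0,4],"roll":0,"grip":1},{"translation":[1,0,5],"roll":0,"grip":1},{"translation":[1,0,5],"roll":0,"grip":1}]' 12
python3 - <<'E'
from h import *
c=vision.read_camera("side");find(c,["catch_tab","catch_pivot"])
cv2.imwrite("pics/s3c.png",cv2.resize(c["img"][140:300,240:400,::-1],(640,640))[:600])
g=get_obs();print(g["position"]-[0,0,78])
E
```

```text
t: 4.38
position: [587.0, 9.4, 318.2]
orientation: [2.474, 1.934, 0.003]
ft_force: [4.6, -2.4, 0.9]
gripper_width: 11.9
grip_force: 12.0
t: 4.63
position: [587.3, 10.7, 313.0]
orientation: [-2.474, -1.935, -0.003]
ft_force: [6.7, 6.1, -0.1]
gripper_width: 11.7
grip_force: 12.0
catch_tab [([584.0, 8.0, 236.0], 0.5)]
catch_pivot [([561.0, -86.0, 201.0], 0.63), ([554.0, -233.0, -1.0], 0.4)]
[587.26195848  10.46114779 235.38314042]
```

View pics/s3c.png

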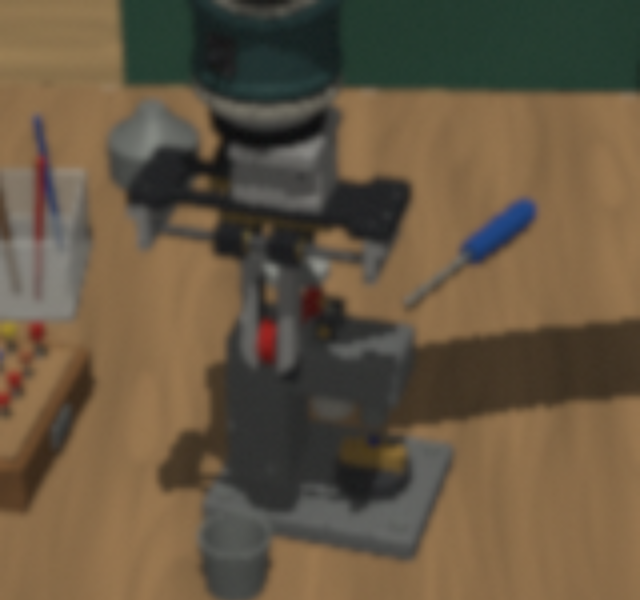

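Tab is held at (267,340) on the far side, angle ≈2.85. Release and rise.

```bash
python3 -m handwheel '[{"translation":[0,0,0],"roll":0,"grip":-0.2},{"translation":[0,0,0],"roll":0,"grip":-0.2},{"translation":[0,0,0],"roll":0,"grip":-0.2},{"translation":[0,0,-5],"roll":0,"grip":-0.2},{"translation":[0,0,-35],"roll":0,"grip":-0.2}]' 12
python3 -m handwheel '[{"translation":[0,0,-35],"roll":7,"grip":-0.2},{"translation":[0,0,-70],"roll":14,"grip":-0.2},{"translation":[0,0,-100],"roll":21,"grip":-0.2},{"translation":[0,0,-110],"roll":28,"grip":-0.2},{"translation":[0,0,-110],"roll":35,"grip":-0.2}]'
python3 - <<'E'
from h import *
print(get_obs()["q"],rel([616,-137,300]))
E
```

```text
t: 5.2
position: [585.1, 9.2, 345.0]
orientation: [-2.473, -1.932, 0.009]
ft_force: [0.2, -0.4, -0.1]
gripper_width: 41.8
grip_force: 0.0
t: 5.62
position: [586.9, 9.2, 462.2]
orientation: [2.945, 1.091, 0.007]
ft_force: [0.4, 0.3, -0.5]
gripper_width: 56.5
grip_force: 0.0
[-0.16169401  0.24440809  0.11700067  1.49429314 -0.02883335  1.3999735
 -0.90480096] (array([-73.8, 129.4,  83.9]), [[0.759, 0.651, 0.004], [0.651, -0.759, 0.003]])
```

```bash
python3 -m handwheel '[{"translation":[-15,26,0],"roll":7,"grip":-0.6},{"translation":[-30,52,0],"roll":14,"grip":-0.6},{"translation":[-44,78,0],"roll":21,"grip":-0.6},{"translation":[-59,104,0],"roll":28,"grip":-0.6},{"translation":[-74,129,0],"roll":35,"grip":-0.6}]'
python3 -m handwheel '[{"translation":[0,0,0],"roll":7,"grip":-0.6},{"translation":[0,0,0],"roll":14,"grip":-0.6},{"translation":[0,0,0],"roll":20,"grip":-0.6},{"translation":[0,0,0],"roll":20,"grip":-0.6}]'
python3 - <<'E'
from h import *
print(get_obs()["q"],rel([616,-137,300]))
c=vision.read_camera("wrist");find(c,["lever_knob","catch_tab"])
c=vision.read_camera("side");find(c,["lever_knob","catch_tab"])
E
```

```text
t: 6.03
position: [615.3, -138.1, 459.0]
orientation: [3.138, 0.155, 0.0]
ft_force: [1.3, 0.8, -0.5]
gripper_width: 75.4
grip_force: 0.0
t: 6.37
position: [615.2, -136.7, 458.7]
orientation: [3.117, -0.392, -0.001]
ft_force: [-0.2, 0.5, 0.0]
gripper_width: 75.2
grip_force: 0.0
[-0.07214069  0.34391643  0.33238382  1.39060513 -0.11119719  1.42578006
 -1.56268489] (array([ 0.9,  0.1, 80.3]), [[0.969, -0.248, -0.0], [-0.248, -0.969, 0.0]])
lever_knob [([617.0, -138.0, 299.0], 0.75), ([619.0, -8.0, -2.0], 0.25)]
catch_tab [([586.0, 9.0, 237.0], 0.62)]
lever_knob [([616.0, -138.0, 300.0], 0.89), ([551.0, -123.0, 165.0], 0.44)]
catch_tab [([587.0, 9.0, 239.0], 0.67)]
```

```bash
python3 -m handwheel '[{"translation":[1,0,35],"roll":0,"grip":-0.6},{"translation":[1,0,65],"roll":0,"grip":-0.6},{"translation":[1,0,79],"roll":0,"grip":-0.6},{"translation":[1,0,80],"roll":0,"grip":1},{"translation":[1,0,80],"roll":0,"grip":1}]' 30
python3 -m handwheel '[{"translation":[0,0,0],"roll":0,"grip":1},{"translation":[0,0,0],"roll":0,"grip":1},{"translation":[0,0,0],"roll":0,"grip":1},{"translation":[0,0,0],"roll":0,"grip":1}]' 30
python3 - <<'E'
import numpy as np
from h import *
print(rel([616,-137,300]))
q=np.linspace(0,1.15,16);P=np.c_[150*np.sin(.45-q),165+150*np.cos(.45-q)]
for k in range(3):
    s=P[5*k:5*k+6]-P[5*k];print(np.round(s[1:]*[1,-1]).tolist())
E
```

```text
t: 7.08
position: [616.3, -136.8, 378.7]
orientation: [3.118, -0.382, -0.001]
ft_force: [0.1, 0.4, 1.1]
gripper_width: 65.4
grip_force: 0.0
t: 7.42
position: [616.5, -136.8, 379.5]
orientation: [-3.118, 0.383, -0.002]
ft_force: [2.3, 7.0, 3.4]
gripper_width: 38.7
grip_force: 4.9
(array([-0.5,  0.3,  1.1]), [[0.97, -0.242, 0.001], [-0.242, -0.97, -0.0]])
[[-11.0, -5.0], [-21.0, -8.0], [-33.0, -11.0], [-44.0, -13.0], [-55.0, -15.0]]
[[-11.0, -0.0], [-23.0, 0.0], [-34.0, 2.0], [-46.0, 4.0], [-57.0, 7.0]]
[[-11.0, 4.0], [-21.0, 9.0], [-31.0, 14.0], [-41.0, 21.0], [-50.0, 28.0]]
```

```bash
python3 -m handwheel '[{"translation":[0,0,0],"roll":0,"grip":1},{"translation":[0,0,0],"roll":0,"grip":1},{"translation":[0,0,0],"roll":0,"grip":1}]' 30
python3 -m handwheel '[{"translation":[-11,0,-5],"roll":0,"grip":1},{"translation":[-21,0,-8],"roll":0,"grip":1},{"translation":[-33,0,-11],"roll":0,"grip":1},{"translation":[-44,0,-13],"roll":0,"grip":1},{"translation":[-55,0,-15],"roll":0,"grip":1}]' 30
```

```text
t: 7.67
position: [616.7, -136.4, 379.4]
orientation: [-3.118, 0.382, -0.002]
ft_force: [0.6, 3.9, 7.7]
gripper_width: 37.9
grip_force: 30.0
t: 8.08
position: [563.0, -122.7, 393.6]
orientation: [-3.118, 0.382, -0.002]
ft_force: [9.0, 4.2, -11.0]
gripper_width: 37.7
grip_force: 30.0
```

```bash
python3 -m handwheel '[{"translation":[-11,0,0],"roll":0,"grip":1},{"translation":[-23,0,0],"roll":0,"grip":1},{"translation":[-34,0,2],"roll":0,"grip":1},{"translation":[-46,0,4],"roll":0,"grip":1},{"translation":[-57,0,7],"roll":0,"grip":1}]' 30
python3 -m handwheel '[{"translation":[-11,0,4],"roll":0,"grip":1},{"translation":[-21,0,9],"roll":0,"grip":1},{"translation":[-31,0,14],"roll":0,"grip":1},{"translation":[-41,0,21],"roll":0,"grip":1},{"translation":[-50,0,28],"roll":0,"grip":1}]' 30
```

```text
t: 8.5
position: [508.3, -108.9, 388.0]
orientation: [-3.117, 0.381, -0.007]
ft_force: [7.0, 6.3, 9.3]
gripper_width: 37.5
grip_force: 30.0
t: 8.92
position: [459.6, -96.5, 360.4]
orientation: [-3.117, 0.38, -0.006]
ft_force: [-2.9, 9.8, 20.7]
gripper_width: 37.7
grip_force: 30.0
```

```bash
python3 -m handwheel '[{"translation":[-2,0,-1],"roll":0,"grip":1},{"translation":[-2,0,-1],"roll":0,"grip":1},{"translation":[-2,0,-1],"roll":0,"grip":1},{"translation":[-2,0,-1],"roll":0,"grip":1},{"translation":[-2,0,-1],"roll":0,"grip":1}]' 30
python3 - <<'E'
from h import *
c=vision.read_camera("side");find(c,["lever_knob","catch_tab"])
cv2.imwrite("pics/s4c.png",cv2.resize(c["img"][140:300,240:400,::-1],(640,640))[:600])
g=get_obs();k=g["position"]-[0,0,78]-[552.3,-121.6,165];k=Ro.from_euler("z",.242).as_matrix()@k;print(k,.45-np.arctan2(k[0],k[2]),np.hypot(k[0],k[2]),g["grip_force"])
c=vision.read_camera("wrist");find(c,["lever_knob"])
E
```

```text
t: 9.33
position: [458.5, -96.2, 360.1]
orientation: [-3.117, 0.381, -0.006]
ft_force: [14.8, 6.1, -4.9]
gripper_width: 37.1
grip_force: 30.0
lever_knob [([478.0, -100.0, 291.0], 0.63)]
catch_tab [([477.0, -100.0, 293.0], 0.67), ([584.0, 11.0, 235.0], 0.61)]
[-97.14626074   2.16325629 117.1515243 ] 1.1423152967072134 152.19026125375837 29.989653825759888
lever_knob [([479.0, -103.0, 289.0], 0.98)]
```

View pics/s4c.png

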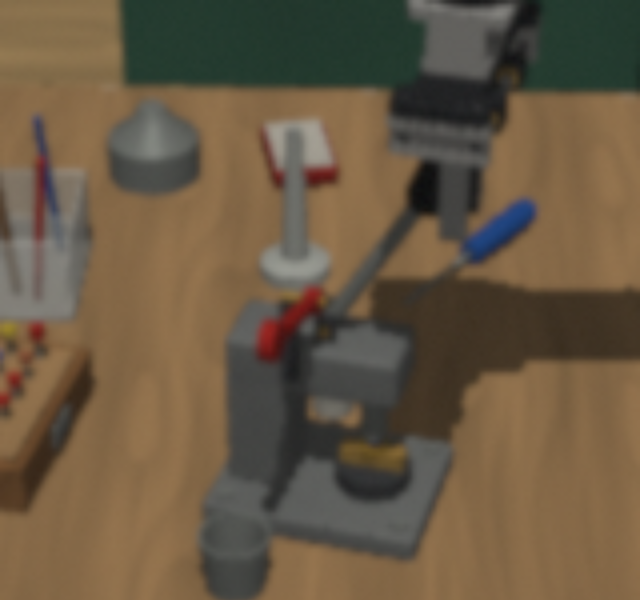

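The knob (428,190) is behind the fingers (455,200): it slipped about 20 mm in the grip (lever ≈1.0). The catch is still over. I'll let it go back, re-grasp at 60 N and pull more slowly.

```bash
python3 -m handwheel '[{"translation":[0,0,-1],"roll":0,"grip":-0.6},{"translation":[0,0,-1],"roll":0,"grip":-0.6},{"translation":[0,0,-10],"roll":0,"grip":-0.6},{"translation":[0,0,-45],"roll":0,"grip":-0.6},{"translation":[30,0,-75],"roll":0,"grip":-0.6}]' 60
python3 -m handwheel '[{"translation":[35,0,-5],"roll":0,"grip":-0.6},{"translation":[70,0,-5],"roll":0,"grip":-0.6},{"translation":[105,0,-5],"roll":0,"grip":-0.6},{"translation":[130,0,0],"roll":0,"grip":-0.6},{"translation":[130,0,0],"roll":0,"grip":-0.6}]' 
python3 - <<'E'
from h import *
c=vision.read_camera("side");find(c,["lever_knob","catch_tab"])
c=vision.read_camera("wrist");find(c,["lever_knob","catch_tab"])
print(get_obs()["t"],rel([616,-138,300]))
E
```

```text
t: 10.0
position: [483.1, -104.2, 436.5]
orientation: [-3.117, 0.384, 0.001]
ft_force: [0.2, 0.2, 1.6]
gripper_width: 67.3
grip_force: 0.0
t: 10.42
position: [614.7, -136.3, 432.2]
orientation: [3.117, -0.383, -0.004]
ft_force: [0.1, -0.8, -0.7]
gripper_width: 75.5
grip_force: 0.0
lever_knob [([614.0, -136.0, 298.0], 0.68)]
catch_tab [([551.0, -236.0, 2.0], 0.72), ([585.0, 10.0, 234.0], 0.61)]
lever_knob [([616.0, -137.0, 298.0], 0.84)]
catch_tab [([590.0, 6.0, 232.0], 0.84)]
10.7167 (array([ 5.1,  1.2, 56.6]), [[0.97, -0.242, 0.001], [-0.242, -0.97, -0.0]])
```

```bash
python3 -m handwheel '[{"translation":[3,0,30],"roll":0,"grip":-0.6},{"translation":[3,0,58],"roll":0,"grip":-0.6},{"translation":[3,0,58],"roll":0,"grip":1},{"translation":[3,0,58],"roll":0,"grip":1},{"translation":[3,0,58],"roll":0,"grip":1}]' 60
python3 -m handwheel '[{"translation":[0,0,0],"roll":0,"grip":1},{"translation":[0,0,0],"roll":0,"grip":1},{"translation":[0,0,0],"roll":0,"grip":1},{"translation":[0,0,0],"roll":0,"grip":1},{"translation":[0,0,0],"roll":0,"grip":1}]' 60
python3 - <<'E'
from h import *
print(rel([616,-137,300])[0])
E
python3 -m handwheel '[{"translation":[-6,0,-3],"roll":0,"grip":1},{"translation":[-11,0,-5],"roll":0,"grip":1},{"translation":[-16,0,-7],"roll":0,"grip":1},{"translation":[-21,0,-8],"roll":0,"grip":1},{"translation":[-27,0,-10],"roll":0,"grip":1}]' 60
python3 -m handwheel '[{"translation":[-6,0,-1],"roll":0,"grip":1},{"translation":[-12,0,-2],"roll":0,"grip":1},{"translation":[-17,0,-3],"roll":0,"grip":1},{"translation":[-23,0,-4],"roll":0,"grip":1},{"translation":[-28,0,-5],"roll":0,"grip":1}]' 60
python3 - <<'E'
from h import *
c=vision.read_camera("side");find(c,["lever_knob"])
g=get_obs();print(g["position"]-[0,0,78])
E
```

```text
t: 11.13
position: [615.0, -136.5, 378.2]
orientation: [-3.118, 0.383, -0.003]
ft_force: [-0.5, -0.1, 0.5]
gripper_width: 58.9
grip_force: 0.0
t: 11.55
position: [615.2, -136.1, 377.2]
orientation: [-3.118, 0.382, -0.003]
ft_force: [0.0, 3.7, 6.8]
gripper_width: 37.6
grip_force: 60.0
[ 0.9  0.7 -1.2]
t: 11.97
position: [589.3, -129.5, 386.2]
orientation: [-3.118, 0.382, -0.003]
ft_force: [7.7, 2.8, -10.1]
gripper_width: 37.7
grip_force: 60.0
t: 12.38
position: [561.8, -122.4, 390.9]
orientation: [-3.118, 0.382, -0.002]
ft_force: [8.6, 2.2, -15.2]
gripper_width: 37.3
grip_force: 60.0
lever_knob [([572.0, -128.0, 313.0], 0.55)]
[ 561.56682975 -122.414427    312.96774468]
```

```bash
python3 - <<'E'
from h import *
c=vision.read_camera("wrist");find(c,["lever_knob"]);save(c,"w5.png")
c=vision.read_camera("scene");find(c,["lever_knob"])
g=get_obs();print(g["position"]-[0,0,78],g["ft_force"])
E
```

```text
lever_knob [([574.0, -125.0, 312.0], 0.78), ([620.0, -10.0, 1.0], 0.35)]
lever_knob [([576.0, -124.0, 307.0], 0.96)]
[ 561.96798869 -122.48587306  312.90426201] [ 6.40476099  2.38047691 -8.64133607]
```

View pics/w5.png

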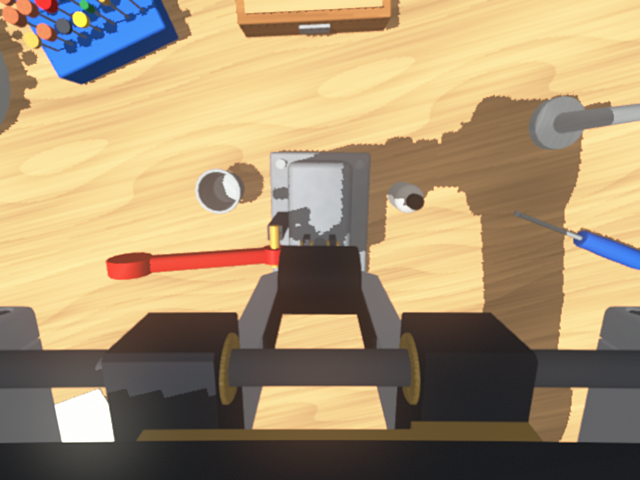

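The knob is again sliding back in the pads (pads are slippery), so pinching won't hold it. New plan: hook from behind with the fingers about 22 mm apart, so they bear on the drum's rear with the rod passing between them, then pull to the stop and close on the rod.

```bash
python3 -m handwheel '[{"translation":[0,0,0],"roll":0,"grip":-0.6},{"translation":[0,0,0],"roll":0,"grip":-0.6},{"translation":[0,0,-35],"roll":0,"grip":-0.6},{"translation":[0,0,-60],"roll":0,"grip":-0.6},{"translation":[30,0,-60],"roll":0,"grip":-0.6}]' 40
python3 -m handwheel '[{"translation":[25,0,0],"roll":0,"grip":0.53},{"translation":[50,0,0],"roll":0,"grip":0.53},{"translation":[65,0,0],"roll":0,"grip":0.53},{"translation":[65,0,0],"roll":0,"grip":0.53},{"translation":[65,0,0],"roll":0,"grip":0.53}]' 40
python3 - <<'E'
from h import *
c=vision.read_camera("wrist");find(c,["lever_knob"])
print(get_obs()["t"],rel([616,-137,300]))
E
```

```text
t: 13.1
position: [589.2, -130.8, 458.1]
orientation: [-3.117, 0.384, -0.012]
ft_force: [-0.2, 0.6, 1.2]
gripper_width: 67.4
grip_force: 0.0
t: 13.52
position: [653.7, -146.5, 450.5]
orientation: [3.117, -0.384, -0.002]
ft_force: [0.3, -0.3, -0.2]
gripper_width: 40.8
grip_force: 0.0
lever_knob [([615.0, -140.0, 299.0], 0.88), ([440.0, 398.0, 0.0], 0.16)]
13.6167 (array([-38.2,   0. ,  73. ]), [[0.97, -0.242, -0.0], [-0.242, -0.97, 0.0]])
```

```bash
python3 -m handwheel '[{"translation":[1,0,35],"roll":0,"grip":0.53},{"translation":[1,0,70],"roll":0,"grip":0.53},{"translation":[1,0,84],"roll":0,"grip":0.53},{"translation":[1,0,84],"roll":0,"grip":0.53},{"translation":[-8,0,84],"roll":0,"grip":0.53}]' 40
python3 -m handwheel '[{"translation":[-6,0,-2],"roll":0,"grip":0.53},{"translation":[-14,0,-5],"roll":0,"grip":0.53},{"translation":[-22,0,-8],"roll":0,"grip":0.53},{"translation":[-30,0,-10],"roll":0,"grip":0.53},{"translation":[-38,0,-12],"roll":0,"grip":0.53}]' 40
python3 - <<'E'
from h import *
c=vision.read_camera("side");find(c,["lever_knob"])
g=get_obs();print(g["position"]-[0,0,78],g["gripper_width"])
E
```

```text
t: 14.03
position: [645.9, -144.1, 367.4]
orientation: [3.118, -0.383, -0.001]
ft_force: [1.1, 0.4, 0.5]
gripper_width: 22.3
grip_force: 0.0
t: 14.45
position: [609.2, -135.1, 382.1]
orientation: [3.118, -0.383, 0.008]
ft_force: [6.5, -1.0, 4.2]
gripper_width: 21.9
grip_force: 3.0
lever_knob [([583.0, -129.0, 311.0], 0.65)]
[ 608.83196236 -135.04958387  304.04531408] 22.069713983612562
```

```bash
python3 -m handwheel '[{"translation":[-9,0,-1],"roll":0,"grip":0.53},{"translation":[-18,0,-1],"roll":0,"grip":0.53},{"translation":[-27,0,-1],"roll":0,"grip":0.53},{"translation":[-36,0,0],"roll":0,"grip":0.53},{"translation":[-45,0,1],"roll":0,"grip":0.53}]' 40
python3 -m handwheel '[{"translation":[-9,0,1],"roll":0,"grip":0.53},{"translation":[-18,0,3],"roll":0,"grip":0.53},{"translation":[-27,0,5],"roll":0,"grip":0.53},{"translation":[-36,0,8],"roll":0,"grip":0.53},{"translation":[-45,0,12],"roll":0,"grip":0.53}]' 40
python3 - <<'E'
from h import *
c=vision.read_camera("side");find(c,["lever_knob"])
g=get_obs();print(g["position"]-[0,0,78],g["gripper_width"])
E
```

```text
t: 14.97
position: [565.7, -124.2, 379.5]
orientation: [3.118, -0.383, 0.005]
ft_force: [4.8, -1.3, 4.8]
gripper_width: 22.0
grip_force: 2.8
t: 15.38
position: [522.1, -113.4, 367.6]
orientation: [-3.118, 0.383, -0.005]
ft_force: [5.1, -1.0, 4.7]
gripper_width: 21.9
grip_force: 2.9
lever_knob [([495.0, -105.0, 301.0], 0.75)]
[ 521.50664832 -113.22703061  289.07483589] 21.96364478710297
```

```bash
python3 -m handwheel '[{"translation":[-8,0,3],"roll":0,"grip":0.53},{"translation":[-16,0,7],"roll":0,"grip":0.53},{"translation":[-24,0,11],"roll":0,"grip":0.53},{"translation":[-32,0,14],"roll":0,"grip":0.53},{"translation":[-36,0,16],"roll":0,"grip":0.53}]' 40
python3 -m handwheel '[{"translation":[-2,0,1],"roll":0,"grip":0.53},{"translation":[-3,0,1],"roll":0,"grip":0.53}]' 40
python3 - <<'E'
from h import *
c=vision.read_camera("side");find(c,["lever_knob","catch_tab"])
g=get_obs();print(g["position"]-[0,0,78],g["gripper_width"],g["ft_force"])
E
```

```text
t: 15.9
position: [487.4, -104.7, 350.5]
orientation: [3.118, -0.383, 0.004]
ft_force: [17.0, -3.6, -11.2]
gripper_width: 22.2
grip_force: 8.4
t: 16.07
position: [485.1, -104.1, 349.3]
orientation: [3.117, -0.383, 0.005]
ft_force: [18.0, -4.8, -15.4]
gripper_width: 22.0
grip_force: 9.6
lever_knob [([460.0, -99.0, 280.0], 0.84)]
catch_tab [([586.0, 7.0, 237.0], 0.46)]
[ 485.33882822 -104.17000376  271.59409126] 22.31116926534849 [ 16.69079538  -3.91667273 -10.80873776]
```

```bash
python3 -m handwheel '[{"translation":[0,0,0],"roll":0,"grip":1},{"translation":[0,0,0],"roll":0,"grip":1},{"translation":[0,0,0],"roll":0,"grip":1},{"translation":[0,0,0],"roll":0,"grip":1},{"translation":[0,0,0],"roll":0,"grip":1}]' 20
python3 - <<'E'
from h import *
c=vision.read_camera("side");find(c,["lever_knob","catch_tab"])
cv2.imwrite("pics/s6c.png",cv2.resize(c["img"][140:300,240:400,::-1],(640,640))[:600])
g=get_obs();print(g["position"]-[0,0,78],g["gripper_width"],g["ft_force"],g["grip_force"])
E
```

```text
t: 16.63
position: [485.5, -103.0, 350.0]
orientation: [-3.117, 0.381, -0.005]
ft_force: [13.7, 4.5, -3.9]
gripper_width: 13.1
grip_force: 23.0
lever_knob [([458.0, -98.0, 280.0], 0.73), ([551.0, -123.0, 166.0], 0.27)]
catch_tab []
[ 485.53168164 -102.98509625  271.95154517] 13.016064036136273 [13.06254941  4.88555495 -3.84280734] 22.963967956602573
```

View pics/s6c.png

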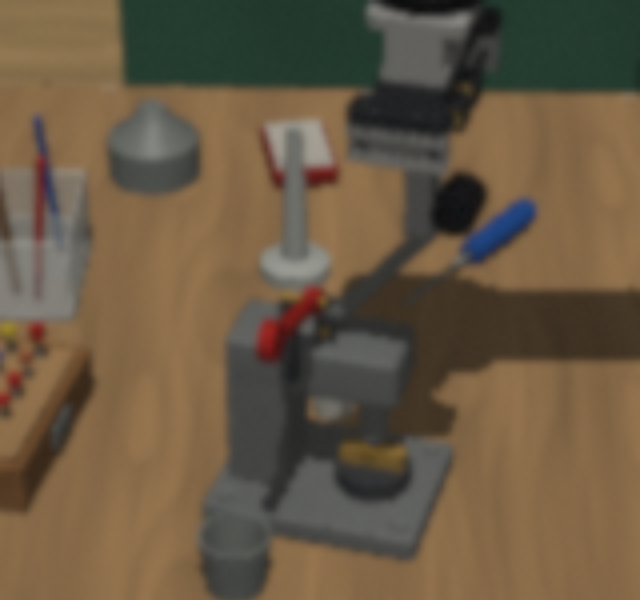

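The knob (460,203) is in front of the closed fingers (420,205), which hold the rod below it. The lever is at its stop, the ram is down, and the catch (268,340) is over. Handing in.

```bash
python3 -c "
from bench import job
print(job.job_done())"
```

```text
the job is handed in; nothing more can be done
None
```

I flipped the catch fully over, pulled the lever to its stop and handed the job in with the fingers still holding it there. They bear on the back of the knob and grip the rod just below it, because the knob slipped from a direct pinch. No verdict came back.

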